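# Open the child-locked tilt-out bin under the teak ledge

## Robot

A 6-joint arm with a two-finger parallel gripper is mounted at the origin on the work surface. World frame = base frame: x ahead of the robot, y to its left, z up, the work surface at z = 0. Lengths are in m, angles in degrees, forces in N, time in s.
With the tool pointing down it reaches from about 0.4 to 0.825 m from the base axis. Payload 7 kg.
Tool frame: the origin (TCP) lies between the finger pads; the fingertips stand 19 mm ahead of it and the grasp point (between the pads) is the TCP; z points along the fingers, y is the line along which they close (so a half turn about z gives the same grasp; the last joint's range is limited). The gripper opens to 88 mm and grips with 3 to 60 N. Pads are 19 mm wide; open, the fingers measure 130 mm over their backs; the gripper's body (78 mm by 193 mm) begins 47 mm behind the grasp point.
Start: joints at [87.496, 20.546, 0.682, 0, -70.136, -16.507], TCP at [0.22, 0.638, 0.246] pointing down, gripper open.
Joint ranges: [-176.03, 176.03], [-82.01, 121.73], [-58.28, 71.71], [-173.87, 95.51], [-174.79, -0.11], [-173.66, 173.66]. Speed limits (degrees/s): [136.94, 136.94, 172.46, 180, 180, 180].

## Interface

Orientations are given as [roll, pitch, yaw] about the fixed x, y, z axes, in that order (R = Rz(yaw) Ry(pitch) Rx(roll)).
In Python, from plant import get_obs, snapshot, close_job, spot_in, spot_point gives the robot as it stands.
- The arm moves only by the tool play_rows, never from a script. Its argument "plan" is a list of rows, each a list of 6 numbers: the shift along the tool's x, y, z in cm, then the turn, a rotation vector about the tool's x, y, z in degrees. A call has 1 to 20 rows; each row shifts and turns the commanded pose from where the row before left it, along the tool's axes as they then stand; what a row does not reach is not made up. A row lasts 1/12 s, in which the tool goes at most 41.7 mm and 7.16 degrees, less where a joint would pass 70% of its speed; a pose out of reach is approached as far as the arm can. A call is refused whole if a number of a shift passes 4.17 or a number of a turn 7.16, either way. A call with a gripper value outside its range is refused whole. "grip" is the finger opening in cm, from 0 to 8.76, set as the call begins (left out, the last holds). The fingers move at their own pace and stop on an object; the grip force is fixed at half the most. Time passes only in rows, so rows that do not move let the fingers close. It gives the time, the measured TCP pose, the force, the opening and the grip force at its end, in the units of the state.
- get_obs(): the state, without advancing time (a new reading comes with each control period).
- snapshot(name): name is "side" or "top"; returns a dict with "frame" (384x512x3 uint8, red, green, blue), "fx", "fy", "cx", "cy" (pixels), "position" and "attitude" of the camera in the world. Camera axes: x right, y down, z forward; pixel columns grow to the right and rows downward; lengths in m; the calibration is good to about 2 mm. A picture is of the moment at which its call begins. There is no depth.
- close_job(): hands the job in; it is judged then, once.
Trained networks look in the newest picture that a camera, given by its name, has taken for a name from the list of things; names that differ only in an ending like _2 or _b are one class to them, and where a whole thing is asked for, a point or a joint stands for the part that bears it (a point fixed in the world has none). Each returns a list of dicts, best first, with "score" (0 to 1); they miss things now and then, are a little off and sometimes report something else, mostly with a low value. They report only what shows in the picture. A call takes as long as a camera call. They do not tell look-alikes from the thing itself.
- spot_in(camera, thing): "position" ([x, y, z] in m, in world coordinates, good to about 4 mm: the middle of the surface that is visible of it).
- spot_point(camera, thing): "position" ([x, y, z] in m, in world coordinates, good to about 4 mm: a listed point, or the origin of a listed thing).
The state is a dict: "clock": time; "joint_pos": joint angles; "qvel": joint speeds; "tau": joint torques, N m; "tool_pos": TCP position; "orientation": TCP orientation; "force": force on the tool from outside, world axes, zero at the start; "moment": the same for the moment, N m; "opening": finger opening in m; "gripper_force": force on a finger pad.
Only numpy, scipy, OpenCV 4.12 (cv2) and the standard library are available. Lean on these libraries where they do the work, as an engineer would, in place of code of your own. Each camera call takes 0.05 s, during which the arm holds its last target. There are 200 camera calls.

## Task

The blue tilt-out bin under the teak ledge is wanted open for emptying, but a white tray overhangs its finger slot and a child-safety catch locks it. First slide the tray back so that all of it lies on the ledge, clear of the slot, with the bin still shut; then reach down into the slot, hold the yellow catch down and draw the bin's front towards you until it is fully tilted out, and leave it open. Keep the canister and the cup standing in the tray, and leave the spray bottle and the glass jar standing where they are.

Things in the scene. Friction and masses are not known exactly. Their poses are not given: they have to be found in the camera images.
- shelf_unit: Teak unit, fixed, in a new place and yaw each time. Origin: on the worktop under it; x points away from the robot (the bin opens to -x), y left, z up. Slatted ledge: top 200 mm high, 18 mm thick, x = -80 to 140 mm, 526 mm along y, rear lip 22 mm higher. Before it the finger slot, open at the top, x = -130 to -80 mm, y = -155 to 155 mm, then the bin's front, x = -142 to -130 mm, top at 196 mm.
- ledge_edge (a point): Middle of the ledge's upper front edge (unit x = -80, y = 0, z = 200 mm); axes as the unit's. The slot's two ends are closed by teak cheeks 18 mm thick, tops at 196 mm.
- bin_hinge (a point): Middle of the bin's hinge line at the foot of its front, along the unit's y (unit x = -136, y = 0, z = 15 mm). The blue front panel stands on this line when shut: 300 mm wide, 181 mm high, 12 mm thick, with a shallow blue tub behind its lower 85 mm.
- bin_edge (a point): Middle of the upper rear (slot side) edge of the bin's front, 6 mm behind and 181 mm above the hinge line when shut; moves with the bin. On the bin, 51 mm behind the front's rear face, is a dark steel strike bar parallel to it, 161 to 174 mm above the worktop, just under the ledge edge.
- bin (a joint): Tilt of the bin about its hinge: 0 shut, grows as the top comes towards the robot (unit -x), stop at 0.52 rad. With the catch up it has only about 0.02 rad of play. The hinge is stiff (about 0.5 N m; 3 to 6 N at the slot): the bin stays where it is left.
- catch_pad (a point): Centre of the flat top of the yellow catch in the finger slot: a pad 44 mm (unit x) by 70 mm (unit y) that fills the slot's width. At rest 168 mm above the worktop, 28 mm below the top of the bin's front, at unit x = -105 mm; its y differs each time, within 55 mm of the slot's middle. Moves with the catch.
- safety_catch (a joint): How far the catch is pressed straight down: 0 at rest, 0.012 m at its stop, sprung (3 N to start, 7 N at the stop). Its rear edge blocks the bin's strike bar until it is down more than 7 mm; once the bin has come some 5 mm the bar passes over the catch and keeps it down.
- tray: White organiser tray, loose on the ledge, 160 mm (its x) by 220 mm (its y) by 35 mm high, walls 4 mm, floor about 4 mm, two by two compartments, about 0.35 kg. Origin: centre of its underside. Its -x side faces the robot and overhangs the slot by 20 to 40 mm at the start.
- tray_front_left (a point): Bottom corner of the tray at its front (-x) left (+y).
- tray_front_right (a point): Bottom corner of the tray at its front (-x) right (-y).
- canister: Aluminium canister with a twist cap, 54 mm across, 96 mm high, about 0.12 kg, standing in a rear compartment (+x half) of the tray. Origin: centre of its underside.
- dosing_cup: Green plastic cup, 60 mm across, 60 mm high, standing in the other rear compartment of the tray. Origin: centre of its underside.
- spray_bottle: Orange spray bottle with a white trigger head, 68 mm across, 206 mm high, standing near one end of the ledge. Origin: centre of its underside.
- glass_jar: Green glass jar with a metal cap, 68 mm across, 120 mm high, near the other end of the ledge. Origin: centre of its underside.
Things that resemble listed ones, but are neither listed nor needed, are in the scene too. There is more than one size of the canister; the one meant has the size given above.

How it is judged (in metres and radians):
On the way, in this order (a step that is already met when the one before it is completed fails the run):
1. the tray lies wholly behind the ledge's front edge, with the bin still shut (x of each of tray_front_left, tray_front_right in the frame of ledge_edge above 0 m and value of joint bin below 0.06 rad), for 0.2 s.
2. the catch is pressed down while the bin is still shut (value of joint safety_catch above 0.006 m and value of joint bin below 0.08 rad).
At the end, for the whole second after the job is handed in: The bin is tilted out to its stop (at least 0.44 of 0.52 rad) and stays there; the tray lies flat and at rest on the ledge with both front corners behind the ledge's front edge; the canister and the cup stand upright in the tray; the spray bottle and the jar are within 40 mm of where they stood (value of joint bin above 0.44 rad and velocity of joint bin between -0.05 and 0.05 rad/s and x of each of tray_front_left, tray_front_right in the frame of ledge_edge above 0 m and height (world z) of tray between 0.195 and 0.21 m and angle between tray's own z axis and vertical below 0.05 rad and linear speed of tray below 0.02 m/s and horizontal distance between each of canister, dosing_cup and tray below 0.12 m and angle between each of canister, dosing_cup's own z axis and vertical below 0.15 rad and distance of each of spray_bottle, glass_jar from where it was at the start of the episode below 0.04 m); the robot touches nothing.
It fails at once if the canister or the cup is tipped over (angle between any of canister, dosing_cup's own z axis and vertical above 0.6 rad).
It fails at once if the spray bottle or the jar is tipped over or shoved away (angle between any of spray_bottle, glass_jar's own z axis and vertical above 0.5 rad or distance of any of spray_bottle, glass_jar from where it was at the start of the episode above 0.06 m).
It also fails if it takes over 45 s, if anything falls off the work surface, if the arm or the gripper's body presses on something with over 40 N, if the wrist force passes 120 N, or if a joint passes its speed limit or range.

## Working session

There is one attempt and no reset: what is moved stays moved. The work goes in short steps, Python scripts to look and compute and a tool call to move; the robot and the scene stay as the last step left them, time stands still between calls to the robot, and variables do not carry over. Pictures are saved under pics/ and viewed, at most 10 in all, crops included, and the job is handed in when it is done.

Besides the shell and the picture viewer there is one more tool, called after ">>>" as name([rows], argument=value, ...), one row to a line, values as JSON. play_rows: Moves the arm, as the interface text tells. Its arguments: {"type":"object","properties":{"plan":{"type":"array","items":{"type":"array","items":{"type":"number"}}},"grip":{"type":"number"}},"required":["plan"]}

```bash
ls; mkdir -p pics; python3 - <<'E'
from plant import *
import cv2,numpy as np
np.set_printoptions(precision=4,suppress=True)
o=get_obs();print(o)
ims=[]
for c in("side","top"):
    s=snapshot(c);cv2.imwrite(f"pics/{c}0.png",s["frame"][:,:,::-1]);print(c,s["fx"],s["cx"],s["cy"],s["position"],s["attitude"])
    for t in("ledge_edge","bin_hinge","bin_edge","catch_pad","tray","tray_front_left","tray_front_right","canister","dosing_cup","spray_bottle","glass_jar","shelf_unit"):
        print(c,t,[(np.round(d["position"],3).tolist(),round(d["score"],2)) for d in spot_point(c,t)[:3]])
E
```

```text
pics
{'clock': 0.0, 'joint_pos': array([ 87.496 ,  20.5912,   0.6333,  -0.0217, -70.1359, -16.5068]), 'qvel': array([ 0.0231,  0.0873, -0.0419, -0.0701, -0.0985, -0.001 ]), 'tau': array([ -0.001 , -58.2711,  29.3067,   6.9976,   0.007 ,  -0.0002]), 'tool_pos': array([0.2197, 0.6377, 0.2446]), 'orientation': array([179.9043,  -0.0071, -19.0181]), 'force': array([-0.4744,  0.5488,  0.0204]), 'moment': array([ 0.0314, -0.0146,  0.0041]), 'gripper_force': 0.0, 'opening': 0.08763910229322146}
side 427.6546772603723 256.12790748750734 198.0117847373956 [ 0.3063 -0.5711  0.8657] [-135.3277   -0.7855  -27.3877]
side ledge_edge [([0.59, -0.083, 0.203], 0.79)]
side bin_hinge [([0.534, -0.092, 0.015], 0.6)]
side bin_edge [([0.538, -0.091, 0.197], 0.6)]
side catch_pad [([0.577, -0.134, 0.167], 0.73)]
side tray [([0.645, -0.07, 0.196], 0.7)]
side tray_front_left [([0.667, -0.07, 0.001], 0.66), ([0.545, 0.026, 0.199], 0.6), ([0.64, -0.069, 0.196], 0.22)]
side tray_front_right [([0.587, -0.186, 0.203], 0.75), ([0.589, -0.079, 0.201], 0.58)]
side canister [([0.511, 0.242, 0.0], 0.82), ([0.67, 0.006,
[... 383 characters left out ...]
5] [-170.6363   -0.5475  -88.4311]
top ledge_edge [([0.588, -0.082, 0.202], 0.61), ([0.693, -0.116, 0.204], 0.57)]
top bin_hinge [([0.536, -0.095, 0.014], 0.82)]
top bin_edge [([0.54, -0.091, 0.199], 0.86)]
top catch_pad [([0.575, -0.132, 0.166], 0.73)]
top tray [([0.646, -0.068, 0.2], 0.7), ([0.662, 0.147, 0.203], 0.6)]
top tray_front_left []
top tray_front_right [([0.584, -0.188, 0.199], 0.77)]
top canister [([0.669, -0.0, 0.204], 0.68), ([0.514, 0.244, -0.003], 0.66), ([0.641, 0.266, -0.001], 0.64)]
top dosing_cup [([0.692, -0.121, 0.204], 0.73)]
top spray_bottle [([0.659, 0.146, 0.206], 0.9), ([0.692, -0.118, 0.203], 0.57)]
top glass_jar [([0.736, -0.274, 0.198], 0.83)]
top shelf_unit []
```

View pics/side0.png

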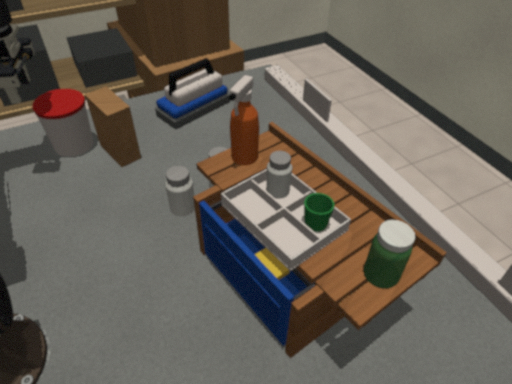

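View pics/top0.png

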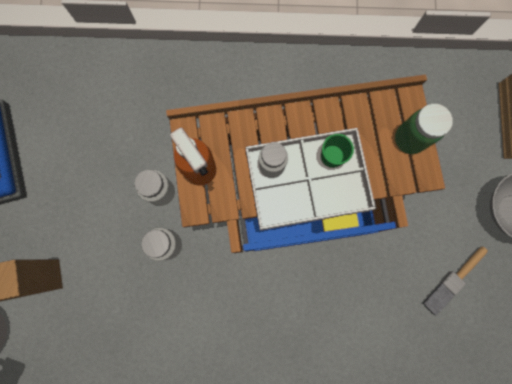

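Top view: the tray is at about (310,178) with the canister at (273,157) and the cup at (337,150). The catch is at (340,220). The two grey canisters at (151,185) and (159,243) stand on the worktop, so they are look-alikes. Next I work out the unit's yaw from the ledge corners and set everything in the unit frame.

```bash
cat > h.py <<'E'
from plant import *
import cv2,numpy as np
from scipy.spatial.transform import Rotation as R
np.set_printoptions(precision=4,suppress=True)
def unproj(s,u,v,z):
    d=R.from_euler('xyz',s["attitude"],degrees=True).apply([(u-s["cx"])/s["fx"],(v-s["cy"])/s["fy"],1]);p=np.array(s["position"]);return p+d*(z-p[2])/d[2]
E
python3 - <<'E'
from h import *
s=snapshot("top");cv2.imwrite("pics/topc.png",cv2.resize(s["frame"][60:260,150:460,::-1],None,fx=2.5,fy=2.5,interpolation=cv2.INTER_CUBIC))
def line(a,b,z):
    A,B=unproj(s,*a,z),unproj(s,*b,z);d=A-B;print(A,B,np.linalg.norm(d),np.degrees(np.arctan2(-d[0],d[1])))
line((170,112),(425,80),.222);line((182,226),(441,188),.2)
o=np.array([.589,-.0825]);yaw=np.radians(9)
U=np.array([[np.cos(yaw),np.sin(yaw)],[-np.sin(yaw),np.cos(yaw)]])
for n,p in dict(org=(.667,-.071),hinge=(.535,-.0935),edge=(.539,-.091),catch=(.576,-.133),tray=(.6455,-.069),fl=(.545,.026),fr=(.5855,-.187),can=(.6695,.002),cup=(.6935,-.1205),spray=(.6585,.1455),jar=(.735,-.274),tcp=(.22,.638)).items(): print(n,U@(np.array(p)-o))
E
```

```text
[0.7663 0.2071 0.222 ] [ 0.8491 -0.3002  0.222 ] 0.5140240944498933 9.270608066662517
[0.5442 0.1745 0.2   ] [ 0.6335 -0.3327  0.2   ] 0.5150999551043148 9.987271767543552
org [ 0.0788 -0.0008]
hinge [-0.0551 -0.0024]
edge [-0.0507 -0.0006]
catch [-0.0207 -0.0478]
tray [0.0579 0.0045]
fl [-0.0265  0.114 ]
fr [-0.0198 -0.1027]
can [0.0927 0.0709]
cup [ 0.0973 -0.0539]
spray [0.1043 0.2143]
jar [ 0.1142 -0.212 ]
tcp [-0.2517  0.7694]
```

View pics/topc.png

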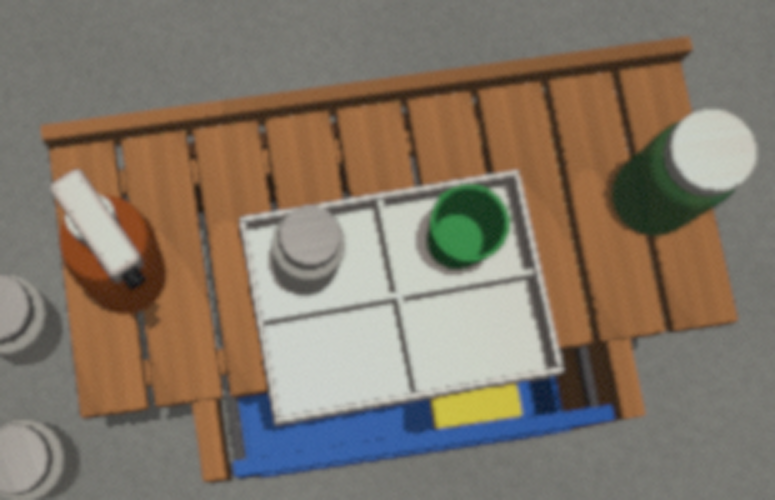

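The crop shows the canister at (308,245), the cup at (467,225) and the half-covered yellow catch at (477,407). The tray is turned about 1.5° from the ledge. The unit's yaw is about 9.5° and the tray overhangs by 20–27 mm. I'll raise the tool and go round to a point in front of the tray.

>>> play_rows([
  [0,0,-3.5,0,0,0],
  [0,0,-3.5,0,0,0],
  [0,0,-3.5,0,0,0],
  [0,0,0,0,0,0],
], grip=8.76)

```text
clock: 1.68
tool_pos: [0.2211, 0.6402, 0.3593]
orientation: [-179.3, 0.0, -19.0]
force: [-0.0, 0.5, 2.0]
opening: 0.0878
gripper_force: 0.0
```

>>> play_rows([
  [2.7,2.8,0,0,0,0],
  [2.7,2.8,0,0,0,0],
  [2.7,2.8,0,0,0,0],
  [2.7,2.8,0,0,0,0],
  [2.7,2.8,0,0,0,0],
  [2.7,2.8,0,0,0,0],
  [2.7,2.8,0,0,0,0],
  [2.7,2.8,0,0,0,0],
  [2.7,2.8,0,0,0,0],
  [2.7,2.8,0,0,0,0],
  [2.7,2.8,0,0,0,0],
  [0,0,0,0,0,0],
])

```text
clock: 2.68
tool_pos: [0.4017, 0.2454, 0.3513]
orientation: [-180.0, -0.1, -19.2]
force: [-1.0, 0.8, -0.6]
opening: 0.0877
gripper_force: 0.0
```

>>> play_rows([
  [1.6,3.65,0,0,0,0],
  [1.6,3.65,0,0,0,0],
  [1.6,3.65,0,0,0,0],
  [1.6,3.65,0,0,0,0],
  [1.6,3.65,0,0,0,0],
  [1.6,3.65,0,0,0,0],
  [1.6,3.65,0,0,0,0],
  [1.6,3.65,0,0,0,0],
  [1.6,3.65,0,0,0,0],
  [0,0,0,0,0,-7.1],
  [0,0,0,0,0,-7.1],
  [0,0,0,0,0,-7.1],
  [0,0,0,0,0,-7.1],
  [0,0,0,0,0,0],
  [0,0,0,0,0,0],
])

```text
clock: 3.93
tool_pos: [0.4295, -0.1073, 0.3507]
orientation: [-180.0, -0.0, 9.2]
force: [-0.6, 0.5, 0.7]
opening: 0.0875
gripper_force: 0.0
```

>>> play_rows([
  [0,0,4,0,0,0],
  [0,0,4,0,0,0],
  [0,0,4,0,0,0],
  [0,0,0.3,0,0,-0.3],
  [3,0,0,0,0,0],
  [3,0,0,0,0,0],
  [3,0,0,0,0,0],
  [1.5,0,0,0,0,0],
  [0,0,0,0,0,0],
  [0,0,0,0,0,0],
])

```text
clock: 4.77
tool_pos: [0.5341, -0.0894, 0.2286]
orientation: [180.0, -0.0, 9.6]
force: [-0.6, 0.1, -0.5]
opening: 0.0878
gripper_force: 0.0
```

>>> play_rows([
  [0.4,0,0,0,0,0],
  [0.4,0,0,0,0,0],
  [0.4,0,0,0,0,0],
  [0.4,0,0,0,0,0],
  [0.4,0,0,0,0,0],
  [0.4,0,0,0,0,0],
  [0,0,0,0,0,0],
])

```text
clock: 5.35
tool_pos: [0.5569, -0.0855, 0.2275]
orientation: [180.0, 0.0, 9.7]
force: [-0.8, 0.2, 0.4]
opening: 0.0881
gripper_force: 0.4
```

>>> play_rows([
  [0.35,0,0,0,0,0],
  [0.35,0,0,0,0,0],
  [0.35,0,0,0,0,0],
  [0.35,0,0,0,0,0],
  [0.35,0,0,0,0,0],
  [0.35,0,0,0,0,0],
  [0.35,0,0,0,0,0],
  [0.35,0,0,0,0,0],
  [0.35,0,0,0,0,0],
  [0.35,0,0,0,0,0],
])

```text
clock: 6.18
tool_pos: [0.5915, -0.0796, 0.2274]
orientation: [-180.0, 0.0, 9.7]
force: [-1.7, -1.0, -1.2]
opening: 0.0874
gripper_force: 1.1
```

```bash
cat >> h.py <<'E'
O=np.array([.589,-.0825,.2]);RU=R.from_euler('z',9.5,degrees=True)
def loc(p): return RU.inv().apply(np.array(p)-O)
def see(*things,cams=("side","top")):
    for c in cams:
        s=snapshot(c)
        for t in things: print(c,t,[(loc(d["position"]).round(4).tolist(),round(d["score"],2)) for d in spot_point(c,t)[:3]])
E
python3 - <<'E'
from h import *
print("tcp",loc(get_obs()["tool_pos"]));see("tray","tray_front_left","tray_front_right","canister","dosing_cup","ledge_edge")
s=snapshot("side");cv2.imwrite("pics/s1.png",cv2.resize(s["frame"][100:340,150:450,::-1],None,fx=2,fy=2))
E
```

```text
tcp [0.0029 0.0024 0.0274]
side tray [([0.0942, 0.0037, -0.0027], 0.67)]
side tray_front_left [([0.0805, -0.002, -0.1978], 0.52)]
side tray_front_right []
side canister [([0.1349, 0.0706, 0.0062], 0.93), ([-0.0227, 0.3303, -0.2], 0.84), ([0.1086, 0.3405, -0.1988], 0.54)]
side dosing_cup [([0.1333, -0.0566, 0.0037], 0.63)]
side ledge_edge [([-0.0029, 0.0005, 0.0023], 0.89)]
top tray []
top tray_front_left [([-0.0485, 0.0004, 0.0009], 0.43), ([-0.0566, -0.0005, -0.1843], 0.41)]
top tray_front_right []
top canister [([0.1329, 0.0665, 0.0042], 0.81)]
top dosing_cup []
top ledge_edge []
```

View pics/s1.png

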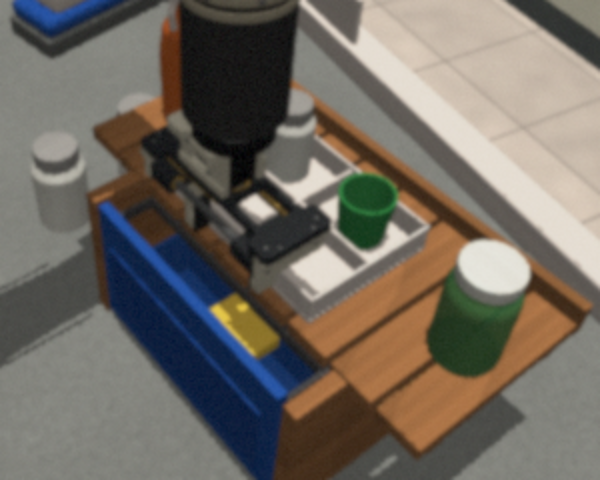

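The crop shows the tray (front wall near (290,290)) now behind the ledge edge, with the cup and canister standing. The yellow catch at (245,325) is fully exposed. I'll push another 14 mm for clearance, then back off and rise.

>>> play_rows([
  [0.35,0,0,0,0,0],
  [0.35,0,0,0,0,0],
  [0.35,0,0,0,0,0],
  [0.35,0,0,0,0,0],
  [0,0,0,0,0,0],
  [-1,0,0,0,0,0],
  [-2,0,0,0,0,0],
  [-3,0,0,0,0,0],
  [-3,0,0,0,0,0],
  [-2,0,-3,0,0,0],
  [-2,0,-3,0,0,0],
  [0,0,-3,0,0,0],
  [0,0,0,0,0,0],
  [0,0,0,0,0,0],
], grip=8.76)

```text
clock: 8.1
tool_pos: [0.4774, -0.099, 0.3197]
orientation: [-180.0, -0.3, 9.7]
force: [-0.0, 0.4, -1.7]
opening: 0.0873
gripper_force: 0.0
```

>>> play_rows([
  [0,0,0,0,0,0],
  [0,0,0,0,0,0],
  [0,0,0,0,0,0],
  [0,0,0,0,0,0],
  [0,0,0,0,0,0],
  [0,0,0,0,0,0],
], grip=0)

```text
clock: 8.6
tool_pos: [0.4768, -0.0992, 0.3171]
orientation: [180.0, 0.1, 9.7]
force: [-0.6, 0.3, -0.2]
opening: 0.053
gripper_force: 0.0
```

```bash
python3 - <<'E'
from h import *
print("tcp",loc(get_obs()["tool_pos"]),get_obs()["opening"]);see("tray","tray_front_left","tray_front_right","catch_pad","bin_edge","canister","dosing_cup","ledge_edge")
s=snapshot("side");cv2.imwrite("pics/s2.png",cv2.resize(s["frame"][120:340,150:420,::-1],None,fx=2.5,fy=2.5))
for (u,v) in []: pass
E
```

```text
tcp [-0.1134  0.002   0.1171] 0.05301474869301507
side tray [([0.1075, 0.0035, -0.0046], 0.98)]
side tray_front_left [([0.0283, 0.1107, -0.0052], 0.78)]
side tray_front_right [([0.0308, -0.1032, 0.0043], 0.89), ([-0.0211, -0.0473, -0.0348], 0.46)]
side catch_pad [([-0.0206, -0.0472, -0.0358], 0.85), ([0.1059, 0.2141, -0.0001], 0.43)]
side bin_edge [([-0.0489, 0.0013, -0.0054], 0.93), ([0.149, -0.0578, 0.0017], 0.26)]
side canister [([-0.0236, 0.3304, -0.1996], 0.91), ([0.1486, 0.0662, 0.0038], 0.59)]
side dosing_cup [([0.1101, -0.2132, -0.0024], 0.32)]
side ledge_edge [([0.1488, -0.0576, 0.0023], 0.37)]
top tray [([0.1088, 0.0032, 0.0022], 0.85)]
top tray_front_left [([0.0284, 0.1169, -0.004], 0.61), ([-0.0572, 0.0022, -0.1881], 0.33)]
top tray_front_right [([0.0271, -0.1049, 0.0004], 0.9)]
top catch_pad [([-0.0222, -0.0533, -0.0327], 0.7)]
top bin_edge [([-0.0481, -0.0014, -0.0008], 0.83)]
top canister [([0.1103, 0.3356, -0.1991], 0.93), ([-0.0195, 0.3335, -0.1991], 0.66), ([0.1498, 0.0651, 0.0038], 0.65)]
top dosing_cup [([0.1479, -0.0565, 0.0058], 0.84), ([-0.0573, -0.0025, -0.1869], 0.29)]
top ledge_edge [([-0.0022, 0.0041, 0.0009], 0.8)]
```

View pics/s2.png

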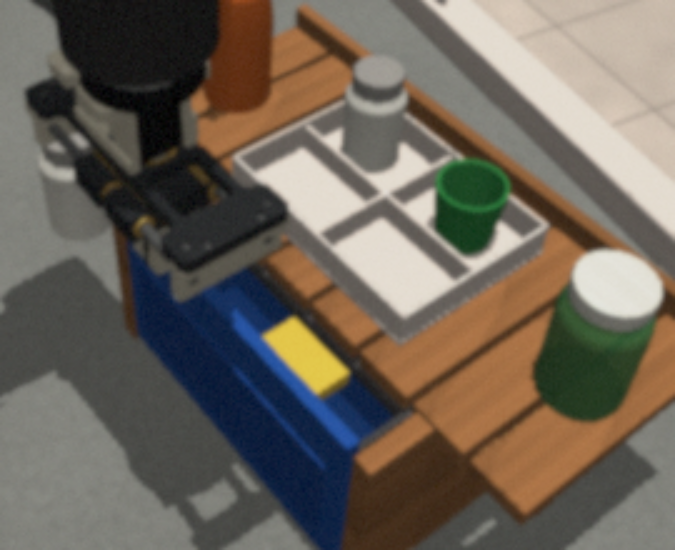

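The crop shows the tray (front corner (402,335)) clear of the slot, the canister and cup standing, and the catch at (305,355). The tray front is about 28 mm behind the edge and the catch is at about y = −50 mm. I'll go above the catch with the fingers closed.

>>> play_rows([
  [2.8,1.75,0,0,0,0],
  [2.8,1.75,0,0,0,0],
  [2.75,1.7,0,0,0,0],
  [0,0,0,0,0,0],
  [0,0,3,0,0,0],
  [0,0,3,0,0,0],
  [0,0,2,0,0,0],
  [0,0,0,0,0,0],
  [0,0,0,0,0,0],
], grip=0)

```text
clock: 10.3
tool_pos: [0.5676, -0.1366, 0.2371]
orientation: [180.0, 0.1, 9.7]
force: [0.8, -0.3, 0.6]
opening: 0.0002
gripper_force: 0.0
```

```bash
python3 - <<'E'
from h import *
o=get_obs();print("tcp",loc(o["tool_pos"]),o["opening"],o["force"])
s=snapshot("side");cv2.imwrite("pics/s3.png",cv2.resize(s["frame"][150:340,180:400,::-1],None,fx=3,fy=3))
E
```

```text
tcp [-0.0301 -0.0498  0.0371] 0.00022688148028675504 [ 0.8235 -0.316   0.5794]
```

View pics/s3.png

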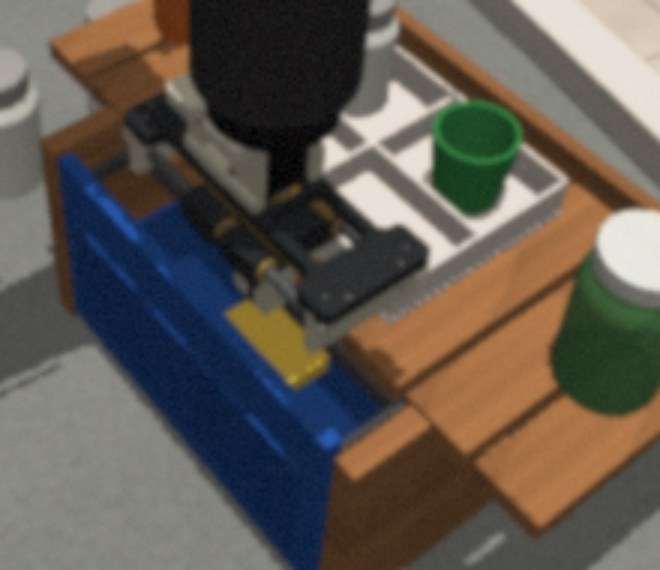

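```bash
python3 - <<'E'
from h import *
s=snapshot("side")
A=R.from_euler('xyz',s["attitude"],degrees=True)
for n,p in dict(tip=(-.03,-.05,.018),tipback=(-.03,-.071,.018),bodyR=(-.03,-.1465,.084),bodyRm=(-.069,-.1465,.084),bodyRp=(.009,-.1465,.084),bodyL=(-.03,.0465,.084)).items():
    c=A.inv().apply(O+RU.apply(p)-s["position"]);u=s["fx"]*c[0]/c[2]+s["cx"];v=s["fy"]*c[1]/c[2]+s["cy"];print(n,(u-180)*3,(v-150)*3)
E
```

```text
tip 265.12973013328883 294.5930442860458
tipback 285.75417010316676 316.01198020330696
bodyR 375.7084570357655 331.97036169270143
bodyRm 322.0072071060299 366.47279556099306
bodyRp 426.9525671184926 299.04661184363613
bodyL 175.98413578675715 134.65649880152975
```

The fingertip's projection at (265,295) matches the picture, and the tip is over the yellow pad. Next I go down and press.

>>> play_rows([
  [0,0,2,0,0,0],
  [0,0,2,0,0,0],
  [0,0,0.7,0,0,0],
  [0,0,0.4,0,0,0],
  [0,0,0.4,0,0,0],
  [0,0,0.3,0,0,0],
  [0,0,0.3,0,0,0],
  [0,0,0,0,0,0],
  [0,0,0,0,0,0],
])

```text
clock: 11.15
tool_pos: [0.5684, -0.1365, 0.1777]
orientation: [180.0, -0.1, 9.7]
force: [-2.1, 1.2, 5.6]
opening: 0.0004
gripper_force: 2.9
```

>>> play_rows([
  [0,0,0.15,0,0,0],
  [-0.4,0,0,0,0,0],
  [-0.4,0,0,0,0,0],
  [-0.4,0,0,0,0,0],
  [-0.4,0,0,0,0,0],
  [-0.4,0,0,0,0,0],
  [0,0,0,0,0,0],
])

```text
clock: 11.73
tool_pos: [0.5524, -0.1396, 0.1779]
orientation: [179.9, -0.6, 9.8]
force: [5.9, 1.0, 3.8]
opening: 0.0004
gripper_force: 4.3
```

```bash
python3 - <<'E'
from h import *
o=get_obs();print("tcp",loc(o["tool_pos"]),o["force"]);see("bin_edge","tray")
E
```

```text
tcp [-0.0456 -0.0502 -0.0221] [5.9274 0.9516 3.8315]
side bin_edge [([-0.0595, 0.0008, -0.004], 0.67), ([0.0307, -0.103, 0.0005], 0.49)]
side tray [([0.1075, 0.0038, -0.0042], 0.64)]
top bin_edge [([0.1467, -0.0574, 0.0029], 0.24)]
top tray [([0.108, 0.0029, 0.002], 0.72)]
```

>>> play_rows([
  [-0.5,0,0,0,0,0],
  [-0.5,0,0,0,0,0],
  [-0.5,0,0,0,0,0],
  [-0.5,0,0,0,0,0],
  [-0.5,0,0,0,0,0],
  [-0.5,0,0,0,0,0],
  [-0.5,0,0,0,0,0],
  [-0.5,0,0,0,0,0],
  [-0.5,0,0,0,0,0],
  [-0.5,0,0,0,0,0],
  [-0.5,0,0,0,0,0],
  [-0.5,0,0,0,0,0],
])

```text
clock: 13.03
tool_pos: [0.4885, -0.15, 0.1751]
orientation: [180.0, -0.0, 9.7]
force: [4.1, 0.6, -0.9]
opening: 0.0004
gripper_force: 1.6
```

>>> play_rows([
  [-0.4,0,0,0,0,0],
  [-0.4,0,0,0,0,0],
  [-0.3,0,0,0,0,0],
  [0,0,0,0,0,0],
])

```text
clock: 13.37
tool_pos: [0.4788, -0.1517, 0.1756]
orientation: [180.0, -0.2, 9.7]
force: [5.2, 1.7, 0.3]
opening: 0.0001
gripper_force: 2.3
```

```bash
python3 - <<'E'
from h import *
o=get_obs();print("tcp",loc(o["tool_pos"]),o["force"]);see("bin_edge","tray")
E
```

```text
tcp [-0.1201 -0.0501 -0.0244] [5.25   1.7323 0.3109]
side bin_edge [([-0.1375, 0.0006, -0.0261], 0.69)]
side tray [([0.1103, 0.003, -0.0018], 0.56)]
top bin_edge []
top tray []
```

>>> play_rows([
  [-0.25,0,0,0,0,0],
  [-0.25,0,0,0,0,0],
  [-0.2,0,0,0,0,0],
  [0,0,0,0,0,0],
])

```text
clock: 14.0
tool_pos: [0.4773, -0.1521, 0.1774]
orientation: [179.9, -0.7, 9.8]
force: [18.8, 3.6, -3.1]
opening: 0.0005
gripper_force: 7.2
```

At the stop: the force rose to 19 N with hardly any motion. I'll back off from the panel inside the slot, rise, then retreat.

>>> play_rows([
  [0.5,0,0,0,0,0],
  [0.9,0,0,0,0,0],
  [0,0,0,0,0,0],
  [0,0,-2,0,0,0],
  [0,0,-3,0,0,0],
  [0,0,-4,0,0,0],
  [0,0,-4,0,0,0],
  [0,0,-2,0,0,0],
  [-2,0,0,0,0,0],
  [-3,0,0,0,0,0],
  [-2,0,0,0,0,0],
  [0,0,0,0,0,0],
  [0,0,0,0,0,0],
  [0,0,0,0,0,0],
])

```text
clock: 15.17
tool_pos: [0.4156, -0.1624, 0.3248]
orientation: [-180.0, 0.1, 9.7]
force: [0.1, 0.2, -0.4]
opening: 0.0004
gripper_force: 0.0
```

```bash
python3 - <<'E'
from h import *
o=get_obs();print("tcp",loc(o["tool_pos"]),o["force"]);see("bin_edge","tray","tray_front_left","tray_front_right","canister","dosing_cup","spray_bottle","glass_jar")
s=snapshot("side");cv2.imwrite("pics/s4.png",s["frame"][:,:,::-1])
E
```

```text
tcp [-0.1842 -0.0502  0.1248] [ 0.1401  0.1806 -0.423 ]
side bin_edge [([-0.1398, 0.0008, -0.0237], 0.56), ([-0.0207, -0.0484, -0.036], 0.51)]
side tray [([0.1092, 0.0035, -0.0051], 0.77)]
side tray_front_left [([0.0317, 0.1125, 0.0], 0.89)]
side tray_front_right [([0.0299, -0.0995, 0.0046], 0.74)]
side canister []
side dosing_cup [([0.1498, -0.0552, 0.0021], 0.68)]
side spray_bottle [([0.1061, 0.2145, -0.0018], 0.76)]
side glass_jar [([0.1101, -0.2149, -0.0042], 0.6)]
top bin_edge [([-0.1375, 0.0012, -0.0228], 0.88)]
top tray [([0.1134, 0.0037, 0.0042], 0.97), ([0.1447, -0.0581, 0.0019], 0.25)]
top tray_front_left [([0.0269, 0.1151, 0.0008], 0.75)]
top tray_front_right [([0.0267, -0.1044, -0.0006], 0.57)]
top canister [([0.1497, 0.0644, 0.0016], 0.98), ([-0.0183, 0.3342, -0.199], 0.91), ([0.1082, 0.337, -0.1987], 0.89)]
top dosing_cup [([0.1475, -0.0545, 0.0043], 0.58), ([0.1503, 0.0642, 0.003], 0.39)]
top spray_bottle []
top glass_jar [([0.1151, -0.2101, 0.0011], 0.57)]
```

View pics/s4.png

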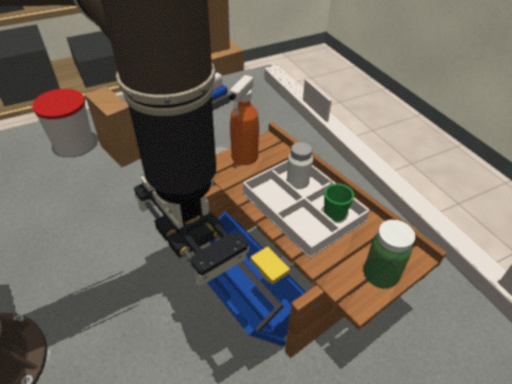

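The picture shows the bin tilted out (blue front around (250,310)). The tray is on the ledge with the canister (299,165) and cup (338,200) standing, the bottle and jar are unmoved, and the arm is clear. I'm handing in.

```bash
python3 -c "
from plant import *
print(close_job())"
```

```text
the job is handed in; nothing more can be done
None
```

The job is handed in, though the verdict was not shown: the tray is about 28 mm behind the ledge edge, the bin is tilted out to its stop and left open, the canister, cup, bottle and jar are all standing, and the arm is clear.

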